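Clamp a bearing housing in the squeeze-tab swing clamp

TASK

Clamp the tall bearing housing from the wire tray in the fixture, without disturbing the other parts or the oil bottle. Squeeze the clamp's two tabs together, swing its arm fully open and let go so that the tabs snap out; then set the housing upright and flat on the seat, over the low boss, and let it go. Then squeeze the tabs again, swing the arm fully closed over the flange and let go, so that the tabs snap out and lock the clamp with the housing still seated.

Things in the scene. Friction and masses are not known exactly. Their poses are not given: they have to be found in the camera images.
- clamp_grip (a point): Grip point of the swing clamp: on its vertical turning axis, between the two squeeze tabs, 70 mm above the table. The tabs are upright steel plates 30 mm wide and 8 mm thick, one each side along this frame's y axis, free to grip from 46 to 90 mm above the table; outer faces 58 mm apart, 42 mm when squeezed right in. The arm points along this frame's x; frame, arm and tabs turn together. z is up.
- clamp_tip (a point): Tip of the clamp arm, 74 mm from the clamp's turning axis along the arm (22 mm wide, 12 mm thick, underside 33.5 mm and top 45.5 mm above the table). Closed, the tip stands over the flange ring on the seat, 36 mm from the seat's centre.
- clamp (a joint): Turn of the clamp (rad): 0 closed (arm points at the seat; its start), 1.2 fully open, growing anticlockwise seen from above. Hard stops at both ends; turns easily with the tabs squeezed. Let go within 0.05 rad of a stop, the tabs' pawls snap out into notches and lock it; in between the tabs cannot spring out.
- tab_a (a joint): Squeeze of the tab on the +y side of clamp_grip (m): 0 sprung out, 0.008 right in. Each tab has its own spring: 3 N at rest, 7 N right in. Both must be in by about 5 mm before the clamp can turn; squeeze until the fingers stop (20 to 40 N is fine).
- tab_b (a joint): Squeeze of the tab on the -y side of clamp_grip (m): 0 sprung out, 0.008 right in; as tab_a. Between the tabs stands a hub block 48 mm long (x) and 24 mm wide (y), its top 85 mm above the table; the notched ring round the clamp's foot is 31 mm high above the table.
- seat (a point): Centre of the flat seat, on which the housing's underside rests, 20 mm above the table. A fixed boss, 40 mm in diameter, 8 mm high, stands in its middle and goes into the housing's bore. The fixture (grey base 260 x 140 x 20 mm) cannot move; the clamp's axis lies 110 mm from here along this frame's -x. Open, the arm lies to its +y side.
- housing_mid (a point): The tall bearing housing, at its centre, 35 mm above its underside. Dark steel, about 0.65 kg, 70 mm high: open upright barrel, 60 mm outer and 50 mm inner diameter, on a round flange 96 mm in diameter and 10 mm thick with four ears reaching 56 mm from the axis. z is its axis. Stands in any one of the tray's four places.
- tray: Fixed shallow wire tray 298 x 298 mm with a board floor 5 mm above the table and sides 45 mm high; origin under its centre. Its four parts stand 66 mm either way from its centre along its x and y.
- low_housing: Bystander in the tray: the same flange but a low barrel, 36 mm high overall. Origin under its centre.
- stub_hub: Bystander in the tray: the same flange with a solid stub shaft 34 mm thick, 100 mm high overall. Origin under its centre.
- race_ring: Bystander in the tray: plain ring 104 mm in diameter, 30 mm high, no flange. Origin under its centre.
- oil_bottle: Bystander: grey bottle 56 mm in diameter and 160 mm high, standing close beyond the seat end of the fixture, about 110 to 140 mm from the seat's centre. Origin under its centre.

How it is judged (in metres and radians):
On the way, in this order (a step that is already met when the one before it is completed fails the run):
1. clamp fully open with both tabs sprung out (value of joint clamp above 1.1 rad and value of joint each of tab_a, tab_b below 0.002 m), for 0.2 s.
2. housing flat on the seat, clamp still open (value of joint clamp above 1.1 rad and distance between housing_mid and seat below 0.038 m and horizontal distance between housing_mid and seat below 0.008 m and angle between housing_mid's own z axis and vertical below 0.05 rad and contact force between the fingers and housing below 0.1 N), for 0.2 s.
3. clamp closed again over the flange with the tabs squeezed, then sprung out (value of joint clamp below 0.1 rad and value of joint each of tab_a, tab_b below 0.002 m), for 0.2 s.
At the end, for the whole second after the job is handed in: The clamp is closed (within 0.1 rad) with both tabs sprung out (under 2 mm of squeeze), and the housing stands upright (within 0.05 rad) and at rest, down on the seat (its mid-height point under 38 mm from the seat centre, against 35 mm when exact) and within 8 mm of the seat's centre (all of step 3 and distance between housing_mid and seat below 0.038 m and horizontal distance between housing_mid and seat below 0.008 m and angle between housing_mid's own z axis and vertical below 0.05 rad and linear speed of housing below 0.02 m/s); the robot touches nothing.
It fails at once if a bystander part or the bottle is moved by more than 15 mm (distance of any of low_housing, stub_hub, race_ring, oil_bottle from where it was at the start of the episode above 0.015 m).
It also fails if it takes over 72 s, if anything falls off the work surface, if the arm or the gripper's body presses on something with over 40 N, if the wrist force passes 120 N, or if a joint passes its speed limit or range.

ROBOT

A 6-joint arm with a two-finger parallel gripper is mounted at the origin on the work surface. World frame = base frame: x ahead of the robot, y to its left, z up, the work surface at z = 0. Lengths are in mm, angles in rad, forces in N, time in s.
With the tool pointing down it reaches from about 200 to 875 mm from the base axis. Payload 3.4 kg.
Tool frame: the origin (TCP) lies on the front face of the gripper's body, between the roots of the fingers; the fingertips stand 97 mm ahead of it and the grasp point (between the pads) lies 78 mm ahead of it; z points along the fingers, y is the line along which they close (so a half turn about z gives the same grasp; the last joint's range is limited). The gripper opens to 94 mm and grips with 3 to 60 N. Pads are 16 mm wide; open, the fingers measure 119 mm over their backs; the gripper's body (75 mm by 177 mm) begins 78 mm behind the grasp point.
Start: joints at [1.121, 0.276, 1.505, -0, 1.361, -0.121], TCP at [185.686, 544.22, 302.693] pointing down, gripper open.
Joint ranges: [-2.89, 2.89], [-0.75, 2.08], [0.22, 2.7], [-1.18, 4.32], [0.11, 2.71], [-2.7, 2.7]. Speed limits (rad/s): [2.57, 2.57, 3.14, 3.14, 3.14, 3.14].

INTERFACE

Orientations are given as a rotation vector (axis times angle).
In Python, from rig import monitor, optics, ticket gives the robot as it stands.
- The arm moves only by the tool apply_moves, never from a script. Its arguments are lists of equal length, an entry for each row: "slide": the shift along the world's x, y, z in mm, a list of three; "turn": the turn, a rotation vector about the world's x, y, z in degrees, a list of three. A call has exactly 5 rows; each row shifts and turns the commanded pose from where the row before left it; what a row does not reach is not made up. A row lasts 1/8 s, in which the tool goes at most 62.5 mm and 10.7 degrees, less where a joint would pass 70% of its speed; a pose out of reach is approached as far as the arm can. A call with a gripper value outside its range is refused whole. "claw" is the gripper command: -1 is shut, 1 is fully open, values between are in proportion, set as the call begins (left out, the last holds). The fingers move at their own pace and stop on an object; "grip_force" is the grip in N (left out, the last holds). Time passes only in rows, so rows that do not move let the fingers close, or fill a call up. It gives the time, the measured TCP pose, the force, the opening and the grip force at its end, in the units of the state.
- monitor.read_state(): the state, without advancing time (a new reading comes with each control period).
- optics.camera(name): name is "scene" or "top"; returns the picture (384x512x3 uint8, red, green, blue); there is no depth.
- optics.camera_model(name): a dict with "fx", "fy", "cx", "cy" (pixels), "R" (3x3) and "t" (3): a world point X has camera coordinates R X + t. Camera axes: x right, y down, z forward; pixel columns grow to the right and rows downward; lengths in mm; the calibration is good to about 2 mm. A picture is of the moment at which its call begins. camera_model takes no time and is no camera call.
- ticket.finish_job(): hands the job in; it is judged then, once.
The state is a dict: "time": time; "joints": joint angles; "qd": joint speeds; "joint_efforts": joint torques, N m; "ee_pos": TCP position; "ee_rot": TCP orientation; "force": force on the tool from outside, world axes, zero at the start; "moment": the same for the moment, N m; "grip_width": opening from 0.0 (shut) to 1.0 (fully open); "grip_force": force on a finger pad.
Only numpy, scipy, OpenCV 4.12 (cv2) and the standard library are available. Lean on these libraries where they do the work, as an engineer would, in place of code of your own. Each camera call takes 0.05 s, during which the arm holds its last target. There are 200 camera calls.

## Working session

There is one attempt and no reset: what is moved stays moved. The work goes in short steps, Python scripts to look and compute and a tool call to move; the robot and the scene stay as the last step left them, time stands still between calls to the robot, and variables do not carry over. Pictures are saved under pics/ and viewed, at most 10 in all, crops included, and the job is handed in when it is done.

Besides the shell and the picture viewer there is one more tool, called after "Emit:" as a command line: name --argument value ..., lists and objects as JSON in quotes. apply_moves: Moves the arm, as the interface text tells. Its arguments: {"type":"object","properties":{"slide":{"type":"array"},"turn":{"type":"array"},"claw":{"type":"number"},"grip_force":{"type":"number"}},"required":["slide","turn"]}

```bash
mkdir -p pics; python3 - <<'E'
from rig import monitor, optics
import cv2, numpy as np
for n in("scene","top"):
    im=optics.camera(n); cv2.imwrite(f"pics/{n}0.png",cv2.resize(im[:,:,::-1],(800,600),interpolation=cv2.INTER_CUBIC)); np.save(f"pics/{n}0.npy",im)
    m=optics.camera_model(n); print(n,m["fx"],m["cx"],m["cy"],"C",-np.array(m["R"]).T@m["t"],np.round(m["R"],3).tolist())
s=monitor.read_state();print(s)
E
```

```text
scene 497.4285707675175 263.94565608008804 186.73964363793093 C [1218.81397883 -582.54015251  666.92363624] [[0.689, 0.725, -0.022], [0.393, -0.398, -0.829], [-0.61, 0.562, -0.559]]
top 447.7402722899457 250.21365930453524 189.65932296833984 C [ 523.4700193     5.87607088 1152.46242812] [[-0.01, -1.0, 0.02], [-0.998, 0.009, -0.063], [0.063, -0.02, -0.998]]
{'time': 0.1, 'joints': array([ 1.12098781e+00,  2.76530741e-01,  1.50597762e+00, -8.84138445e-06,
        1.36071060e+00, -1.20959901e-01]), 'qd': array([-0.00035414, -0.00066272, -0.00345938, -0.00027347, -0.00175656,
       -0.00107018]), 'joint_efforts': array([ 1.97352609e-03, -4.05454838e+01, -2.37779868e+01,  7.03123701e-02,
        2.99105246e-02, -2.42199400e-05]), 'ee_pos': array([185.53307357, 543.88082127, 301.90322092]), 'ee_rot': array([-5.14153200e-01, -3.09877725e+00,  2.45474720e-03]), 'force': array([-0.25469014, -0.34546337, -0.2197488 ]), 'moment': array([-0.00805461,  0.00837517,  0.06641139]), 'grip_force': 0.0, 'grip_width': 0.9992697568496645}
```

View pics/top0.png

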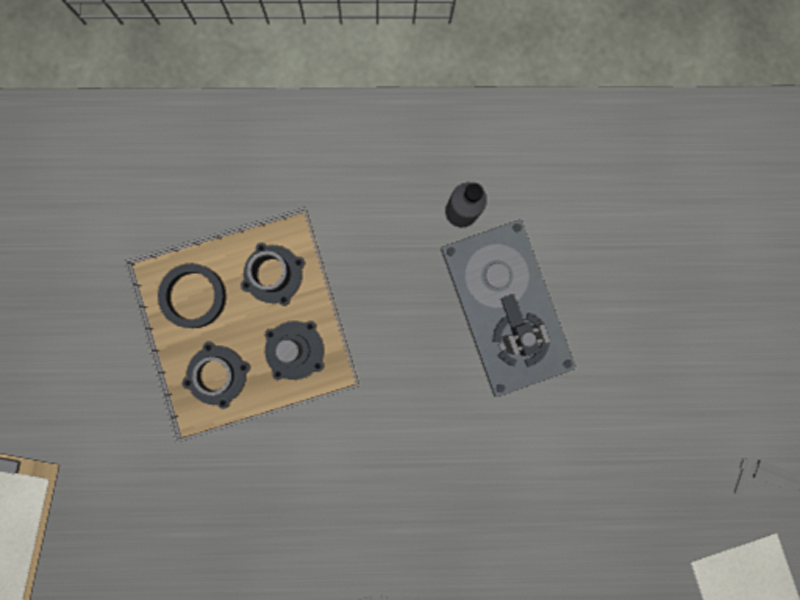

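View pics/scene0.png

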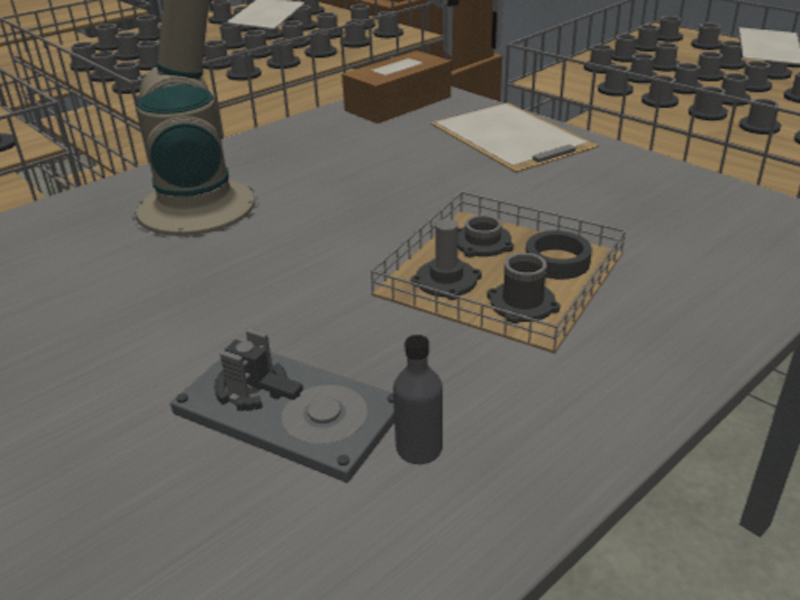

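The top view shows the tall housing at top right in the tray (px 270,272 of the enlarged picture). It also shows the seat disc (497,275), the clamp hub (528,340) and the bottle (465,205). In the scene view the tall barrel is at (525,280), with the stub, low housing and ring clearly different from it.

```bash
cat > h.py <<'E'
import numpy as np, cv2
from rig import optics
def ray(name,u,v,z):
    m=optics.camera_model(name);R=np.array(m["R"]);C=-R.T@np.array(m["t"])
    d=R.T@np.array([(u-m["cx"])/m["fx"],(v-m["cy"])/m["fy"],1]);return C+d*(z-C[2])/d[2]
def proj(name,X):
    m=optics.camera_model(name);c=np.array(m["R"])@X+np.array(m["t"]);return np.array([m["fx"]*c[0]/c[2]+m["cx"],m["fy"]*c[1]/c[2]+m["cy"]])
E
python3 - <<'E'
import numpy as np,cv2
t=np.load("pics/top0.npy")[:,:,::-1]; s=np.load("pics/scene0.npy")[:,:,::-1]
def crop(im,x0,y0,w,h,k): 
    return cv2.resize(np.clip(im[y0:y0+h,x0:x0+w].astype(float)*1.7,0,255).astype('uint8'),(w*k,h*k),interpolation=cv2.INTER_CUBIC)
a=crop(t,275,110,100,75,4); a2=crop(t,275,185,100,75,4)
b=crop(t,140,140,100,75,4); c=crop(s,290,130,100,75,4)
cv2.imwrite("pics/c1.png",np.vstack([np.hstack([a,b]),np.hstack([a2,c])]))
hsv=cv2.cvtColor(t,cv2.COLOR_BGR2HSV)
for (u,v) in [(318,160),(318,176),(305,185),(318,188),(350,225),(290,190),(173,172),(180,190),(190,172),(160,180),(298,130)]: print(u,v,t[v,u],hsv[v,u])
E
```

```text
318 160 [130 127 128] [130   6 130]
318 176 [131 128 128] [120   6 131]
305 185 [132 129 129] [120   6 132]
318 188 [131 129 129] [120   4 131]
350 225 [107 104 100] [103  17 107]
290 190 [120 122 121] [ 45   4 122]
173 172 [102 134 157] [ 17  89 157]
180 190 [49 46 45] [113  21  49]
190 172 [73 68 64] [107  31  73]
160 180 [94 91 88] [105  16  94]
298 130 [72 68 70] [135  14  72]
```

View pics/c1.png

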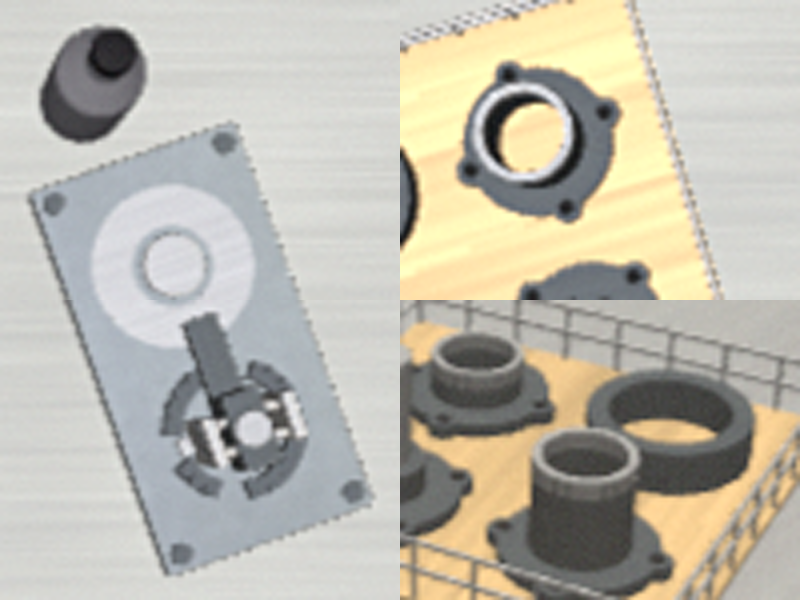

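The crops show the seat disc (crop 172,266) with its boss ring (174,265), the clamp arm and hub (255,430), and the tall housing's bright rim (525,133) over its flange. The scene crop confirms this is the tall barrel.

```bash
python3 - <<'E'
from h import *
K=4
t=np.load("pics/top0.npy"); s=np.load("pics/scene0.npy")
def up(im): return cv2.resize(im,None,fx=K,fy=K,interpolation=cv2.INTER_CUBIC)
def px(p): return (np.array(p)+.5)/K-.5
def comp(mask,u,v):
    n,l,st,c=cv2.connectedComponentsWithStats(mask.astype('uint8')); 
    return (l==l[int(v*K),int(u*K)]).astype('uint8')
g=up(cv2.cvtColor(t,cv2.COLOR_RGB2GRAY)); gs=up(cv2.cvtColor(s,cv2.COLOR_RGB2GRAY))
T=up(t).astype(int)
def cont(m): return max(cv2.findContours(m,0,1)[0],key=cv2.contourArea)
# base: blueness
b=(T[...,2]-T[...,0]>3); b=cv2.morphologyEx(b.astype('uint8'),cv2.MORPH_CLOSE,np.ones((9,9)))
m=((g>117)).astype('uint8')
d=comp(cv2.morphologyEx(m,cv2.MORPH_OPEN,np.ones((5,5))),303,176)
h=cv2.convexHull(cont(d)); e=cv2.fitEllipse(h); c=px(e[0]); print("disc",c,np.array(e[1])/K,ray("top",*c,20))
# boss top: bright inside ring
d=comp(g>122,318,176); e=cv2.fitEllipse(cont(d)); c=px(e[0]); print("boss",c,np.array(e[1])/K,ray("top",*c,28), ray("top",*c,20))
# rim of housing
x0,y0=140,140
rim=(g>95)&(T[...,0]-T[...,2]<12); 
n,l,st,cc=cv2.connectedComponentsWithStats(rim[150*K:195*K,150*K:195*K].astype('uint8'))
for i in range(1,n):
    if st[i,4]>300: 
        cn=cont((l==i).astype('uint8')); e=cv2.fitEllipse(cv2.convexHull(cn)); c=px(np.array(e[0])+150*K); print("rim?",st[i],c,np.array(e[1])/K,ray("top",*c,75))
# flange: dark comp
fl=(T[...,0]-T[...,2]<15)
d=comp(fl,187,172); cn=cont(d); (c,r)=cv2.minEnclosingCircle(cn); c=px(c); print("flange hull",c,r/K,cv2.boundingRect(cn),ray("top",*c,15))
# scene rim
print("predicted scene px of seat/boss")
E
```

```text
disc [317.70516968 176.17655945] [40.62020874 40.96817398] [ 628.03951322 -189.7009149    20.        ]
boss [318.28063965 175.85263062] [13.69082355 14.00197792] [ 628.1107714 -189.7961426   28.       ] [ 628.85523915 -191.18825466   20.        ]
rim? [  33   42   99   99 2360] [170.09583855 172.4642334 ] [24.68717575 25.04139709] [635.00618933 176.34935383  75.        ]
flange hull [174.02433777 175.25961304] 21.68431854248047 (617, 622, 162, 160) [633.99353187 175.88146522  15.        ]
predicted scene px of seat/boss
```

```bash
python3 - <<'E'
from h import *
K=4
t=np.load("pics/top0.npy"); s=np.load("pics/scene0.npy")
def up(im): return cv2.resize(im,None,fx=K,fy=K,interpolation=cv2.INTER_CUBIC)
def px(p): return (np.array(p)+.5)/K-.5
def cont(m): return max(cv2.findContours(m,0,1)[0],key=cv2.contourArea)
T=up(t).astype(int); g=up(cv2.cvtColor(t,cv2.COLOR_RGB2GRAY))
# bolts: dark blobs in base, z~20
seat=np.array([628.2,-190])
P=[]
for cx,cy in [(53,205),(224,143),(353,490),(181,553)]:
    X,Y=275*K+cx,110*K+cy; w=g[Y-16:Y+17,X-16:X+17]
    mk=(w<(w.min()+float(np.median(w)))/2).astype('uint8'); M=cv2.moments(mk,True); c=px([X-16+M['m10']/M['m00'],Y-16+M['m01']/M['m00']])
    P.append(ray("top",*c,22)[:2])
P=np.array(P);print(P.round(1), np.linalg.norm(np.diff(np.vstack([P,P[:1]]),axis=0),axis=1))
v=[P[0]-P[3],P[1]-P[2]];print("yaw x",[np.degrees(np.arctan2(q[1],q[0])) for q in v]); cen=P.mean(0);print("cen",cen,"seat dir",seat-cen)
# base outline
m=((T[...,2]-T[...,0]>=3)).astype('uint8'); m=cv2.morphologyEx(m,cv2.MORPH_OPEN,np.ones((5,5)))
n,l,st,c=cv2.connectedComponentsWithStats(m); i=l[200*K,342*K]; print("area",st[i])
r=cv2.minAreaRect(cv2.convexHull(cont((l==i).astype('uint8')))); q=np.array([ray("top",*px(p),20)[:2] for p in cv2.boxPoints(r)]);print("base",q.round(1),np.linalg.norm(np.diff(q,axis=0),axis=1),q.mean(0))
for a in range(4): d=q[(a+1)%4]-q[a]; print(np.degrees(np.arctan2(d[1],d[0])))
# hub top disc
X,Y=275*K+255,110*K+430; w=g[Y-14:Y+15,X-14:X+15]
mk=(w>(float(g[Y,X])+80)/2).astype('uint8');nn,ll,ss,cc=cv2.connectedComponentsWithStats(mk);j=ll[14,14];c=px(cc[j]+[X-14,Y-14]);print("hub",c,ss[j],[ray("top",*c,z).round(1) for z in(85,90)])
# tips of arm
# scene rim, boss
S=up(s).astype(int); gs=up(cv2.cvtColor(s,cv2.COLOR_RGB2GRAY))
for nm,X in [("rim",[634.8,176.2,75]),("boss",[628.2,-190,28]),("seat",[628.2,-190,20])]: print(nm,proj("scene",np.array(X,float)))
u,v=proj("scene",np.array([634.8,176.2,75.]));x0,y0=int(u*K)-70,int(v*K)-60
w=gs[y0:y0+120,x0:x0+140]; mk=(w>88).astype('uint8'); sat=(S[y0:y0+120,x0:x0+140]); mk&=((sat[...,0]-sat[...,2])<14).astype('uint8')
n,l,st,c=cv2.connectedComponentsWithStats(mk)
for i in range(1,n):
    if st[i,4]>200: e=cv2.fitEllipse(cv2.convexHull(cont((l==i).astype('uint8'))));print("scene rim",st[i],px(np.array(e[0])+[x0,y0]),np.array(e[1])/K)
E
```

```text
[[ 667.8 -113.2]
 [ 706.7 -223.5]
 [ 484.3 -300.7]
 [ 446.1 -190.4]] [116.99958732 235.44687083 116.77036472 234.78876106]
yaw x [np.float64(19.194100699179756), np.float64(19.138499186428398)]
cen [ 576.25617053 -206.96856209] seat dir [51.94382947 16.96856209]
area [ 1131   564   340   451 79989]
base [[ 675.4  -98.4]
 [ 722.7 -231.4]
 [ 476.5 -314.6]
 [ 431.  -182.8]] [141.16932675 259.83413187 139.45983449] [ 576.40131643 -206.80667654]
-70.44778145812155
-161.31882371400727
109.02717432907485
19.056978829212046
hub [338.26043004 217.01203466] [  0   0  29  29 779] [array([ 523.7, -225.8,   85. ]), array([ 523.7, -224.7,   90. ])]
rim [335.81049798 168.58233768]
boss [206.61055899 261.81526796]
seat [206.97552244 264.96052686]
scene rim [  20   34  105   55 1195] [336.08687782 168.32983875] [13.84480762 26.46493721]
```

Both views agree to about 1 mm. The seat is at (628.2, -190), its x axis points at 19.15°, the clamp axis is at (524.2, -226) and the housing is at (634.8, 176.2). I'm moving above the clamp now.

Emit:
apply_moves --slide '[[22.6,-51.3,0],[22.6,-51.3,0],[22.6,-51.3,0],[22.6,-51.3,0],[22.6,-51.3,0]]' --turn '[[0,0,-9.5],[0,0,-9.5],[0,0,-9.5],[0,0,-9.5],[0,0,-9.5]]' --claw 1

```text
time: 0.72
ee_pos: [298.9, 286.0, 302.5]
ee_rot: [1.725, 2.625, -0.0]
force: [0.7, 0.0, 0.2]
grip_width: 1.001
grip_force: 0.0
```

Emit:
apply_moves --slide '[[22.6,-51.3,0],[22.6,-51.3,0],[22.6,-51.3,0],[22.6,-51.3,0],[22.6,-51.3,0]]' --turn '[[0,0,-9.5],[0,0,-9.5],[0,0,-9.5],[0,0,-9.5],[0,0,-9.5]]'

```text
time: 1.35
ee_pos: [411.9, 29.5, 302.6]
ee_rot: [-2.637, -1.707, -0.001]
force: [0.2, 0.8, 0.1]
grip_width: 1.0
grip_force: 0.0
```

Emit:
apply_moves --slide '[[22.6,-51.3,0],[22.6,-51.3,0],[22.6,-51.3,0],[22.6,-51.3,0],[22.6,-51.3,0]]' --turn '[[0,0,-9.5],[0,0,-9.5],[0,0,-9.5],[0,0,-9.5],[0,0,-9.5]]'

```text
time: 1.98
ee_pos: [525.0, -227.0, 302.2]
ee_rot: [-3.101, -0.5, 0.001]
force: [0.2, 0.4, -0.5]
grip_width: 1.004
grip_force: 0.0
```

Emit:
apply_moves --slide '[[0,0,-30],[0,0,-30],[0,0,0],[0,0,0],[0,0,0]]' --turn '[[0,0,0],[0,0,0],[0,0,0],[0,0,0],[0,0,0]]'

```text
time: 2.6
ee_pos: [525.3, -225.4, 244.2]
ee_rot: [3.098, 0.51, 0.003]
force: [0.5, -0.0, -0.6]
grip_width: 1.001
grip_force: 0.0
```

```bash
cat > st.py <<'E'
from rig import monitor
from scipy.spatial.transform import Rotation as Ro
import numpy as np
def st():
    s=monitor.read_state();y=Ro.from_rotvec(s["ee_rot"]).as_matrix()
    print("t%.2f"%s["time"],s["ee_pos"].round(1),"yaw%.2f"%np.degrees(np.arctan2(y[1,1],y[0,1])),"z",y[:,2].round(4),"F",s["force"].round(1),"w%.3f gf%.1f"%(s["grip_width"],s["grip_force"]),s["joints"].round(2))
if __name__=="__main__": st()
E
python3 st.py
```

```text
t2.60 [ 525.3 -225.4  244.2] yaw-71.32 z [ 0.0024 -0.0015 -1.    ] F [ 0.5 -0.  -0.6] w1.001 gf0.0 [-0.53  0.31  1.61 -0.    1.22  0.72]
```

Emit:
apply_moves --slide '[[-0.6,-0.7,-24],[0,0,-24],[0,0,-24],[0,0,-22],[0,0,0]]' --turn '[[0,0,0.5],[0,0,0],[0,0,0],[0,0,0],[0,0,0]]'

```text
time: 3.22
ee_pos: [523.7, -225.6, 148.3]
ee_rot: [-3.097, -0.523, 0.002]
force: [0.1, 0.3, 0.0]
grip_width: 1.002
grip_force: 0.0
```

```bash
python3 - <<'E'
from h import *; from st import st
st()
s=optics.camera("scene")[180:280,130:230]; t=optics.camera("top")[170:270,290:390]
f=lambda a:cv2.resize(np.clip(a[...,::-1]*1.6,0,255).astype('uint8'),(400,400),interpolation=cv2.INTER_CUBIC)
cv2.imwrite("pics/g1.png",np.hstack([f(s),f(t)]))
E
```

```text
t3.23 [ 523.7 -225.6  148.3] yaw-70.82 z [-1.5e-03  8.0e-04 -1.0e+00] F [0.1 0.3 0. ] w1.002 gf0.0 [-0.53  0.4   1.74 -0.    1.01  0.71]
```

View pics/g1.png

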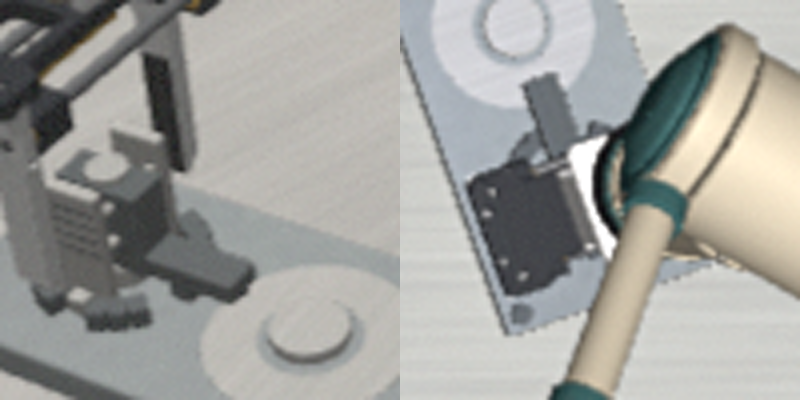

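The fingers straddle the two tabs (scene crop: fingers at 20,200 and 165,90; tabs at 75,210 and 135,145), square to them and at the right height. I'm squeezing the tabs.

Emit:
apply_moves --slide '[[0,0,0],[0,0,0],[0,0,0],[0,0,0],[0,0,0]]' --turn '[[0,0,0],[0,0,0],[0,0,0],[0,0,0],[0,0,0]]' --claw -1 --grip_force 30

```text
time: 3.95
ee_pos: [523.9, -225.6, 148.8]
ee_rot: [-3.097, -0.522, 0.0]
force: [0.1, 1.3, 2.3]
grip_width: 0.508
grip_force: 5.6
```

Emit:
apply_moves --slide '[[0,0,0],[0,0,0],[0,0,0],[0,0,0],[0,0,0]]' --turn '[[0,0,0],[0,0,0],[0,0,0],[0,0,0],[0,0,0]]'

```text
time: 4.58
ee_pos: [523.5, -224.2, 149.0]
ee_rot: [-3.094, -0.521, 0.001]
force: [-1.8, 6.0, 5.9]
grip_width: 0.432
grip_force: 30.0
```

```bash
python3 st.py
```

```text
t4.58 [ 523.5 -224.2  149. ] yaw-70.87 z [-0.0014  0.0035 -1.    ] F [-1.8  6.   5.9] w0.432 gf30.0 [-0.53  0.39  1.74  0.    1.01  0.71]
```

Emit:
apply_moves --slide '[[0,1,0],[0,0,0],[0,0,0],[0,0,0],[0,0,0]]' --turn '[[0,0,3],[0,0,8],[0,0,8],[0,0,8],[0,0,8]]'

```text
time: 5.2
ee_pos: [523.3, -223.8, 149.0]
ee_rot: [-2.792, -1.435, 0.001]
force: [-2.5, 4.7, 6.5]
grip_width: 0.431
grip_force: 30.0
```

Emit:
apply_moves --slide '[[0,0,0],[0,0,0],[0,0,0],[0,0,0],[0,0,0]]' --turn '[[0,0,8],[0,0,8],[0,0,8],[0,0,6],[0,0,3]]'

```text
time: 5.82
ee_pos: [523.0, -223.7, 149.0]
ee_rot: [-2.271, -2.165, -0.0]
force: [-3.6, 5.5, 6.9]
grip_width: 0.433
grip_force: 30.0
```

```bash
python3 st.py; python3 -c "
from rig import monitor;print(monitor.read_state()['moment'])"
```

```text
t5.83 [ 523.  -223.7  149. ] yaw-2.74 z [-0.0024  0.0026 -1.    ] F [-3.6  5.5  6.9] w0.433 gf30.0 [-0.53  0.39  1.74  0.    1.01 -0.48]
[ 0.76700381  0.61524451 -0.03744126]
```

Emit:
apply_moves --slide '[[0,0,0],[0,0,0],[0,0,0],[0,0,0],[0,0,0]]' --turn '[[0,0,1],[0,0,0.5],[0,0,0],[0,0,0],[0,0,0]]'

```text
time: 6.45
ee_pos: [523.0, -223.7, 149.0]
ee_rot: [-2.246, -2.191, -0.001]
force: [-3.1, 4.3, 7.4]
grip_width: 0.425
grip_force: 30.1
```

```bash
python3 st.py; python3 -c "
from rig import monitor;print(monitor.read_state()['moment'])"
```

```text
t6.45 [ 523.  -223.7  149. ] yaw-1.43 z [-0.0023  0.0028 -1.    ] F [-3.1  4.3  7.4] w0.425 gf30.1 [-0.53  0.39  1.74  0.    1.01 -0.5 ]
[ 0.72937733  0.63843468 -0.42471482]
```

Emit:
apply_moves --slide '[[0,0,0],[0,0,0],[0,0,0],[0,0,0],[0,0,0]]' --turn '[[0,0,0],[0,0,0],[0,0,0],[0,0,0],[0,0,0]]' --claw 1

```text
time: 7.08
ee_pos: [524.4, -225.6, 148.7]
ee_rot: [2.246, 2.195, -0.0]
force: [-0.5, -0.4, 0.5]
grip_width: 0.927
grip_force: 0.0
```

Emit:
apply_moves --slide '[[0,0,0],[0,0,0],[0,0,0],[0,0,0],[0,0,0]]' --turn '[[0,0,0],[0,0,0],[0,0,0],[0,0,0],[0,0,0]]'

```text
time: 7.7
ee_pos: [524.1, -225.0, 148.7]
ee_rot: [2.247, 2.195, 0.0]
force: [0.2, -0.2, -0.3]
grip_width: 1.001
grip_force: 0.0
```

```bash
python3 st.py
```

```text
t7.70 [ 524.1 -225.   148.7] yaw-1.34 z [ 1.e-04 -0.e+00 -1.e+00] F [ 0.2 -0.2 -0.3] w1.001 gf0.0 [-0.53  0.4   1.74  0.    1.01 -0.5 ]
```

The clamp hit its open stop and has been released. The gripping forces put the real axis about (-1.5, +2) mm from my camera estimate, so I'm applying that offset. Next I move over the housing.

Emit:
apply_moves --slide '[[0,0,30],[0,0,55],[0,0,25],[13.6,50.4,0],[13.6,50.4,0]]' --turn '[[0,0,0],[0,0,0],[0,0,0],[0,0,-8.7],[0,0,-8.7]]'

```text
time: 8.32
ee_pos: [551.6, -123.6, 259.3]
ee_rot: [2.559, 1.82, 0.002]
force: [0.1, 0.6, -0.5]
grip_width: 1.003
grip_force: 0.0
```

Emit:
apply_moves --slide '[[13.6,50.4,0],[13.6,50.4,0],[13.6,50.4,0],[13.6,50.4,0],[13.6,50.4,0]]' --turn '[[0,0,-8.7],[0,0,-8.7],[0,0,-8.7],[0,0,-8.7],[0,0,-8.7]]'

```text
time: 8.95
ee_pos: [619.5, 129.5, 258.7]
ee_rot: [3.051, 0.746, 0.0]
force: [0.3, -0.1, 0.9]
grip_width: 1.0
grip_force: 0.0
```

Emit:
apply_moves --slide '[[0,50,0],[0,0,0],[0,0,0],[0,0,0],[0,0,0]]' --turn '[[0,0,-8.7],[0,0,0],[0,0,0],[0,0,0],[0,0,0]]'

```text
time: 9.57
ee_pos: [619.4, 176.5, 258.8]
ee_rot: [3.098, 0.518, 0.0]
force: [0.0, 0.3, -0.1]
grip_width: 1.002
grip_force: 0.0
```

```bash
python3 st.py;python3 - <<'E'
from h import *
f=lambda a:cv2.resize(np.clip(a[...,::-1]*1.6,0,255).astype('uint8'),(400,400),interpolation=cv2.INTER_CUBIC)
s=optics.camera("scene"); cv2.imwrite("pics/h1.png",np.hstack([f(s[170:290,120:240]),f(s[60:220,250:410])]))
E
```

```text
t9.57 [619.4 176.5 258.8] yaw-71.02 z [ 1.e-04 -3.e-04 -1.e+00] F [ 0.   0.3 -0.1] w1.002 gf0.0 [ 0.17  0.4   1.42 -0.    1.32  1.41]
```

View pics/h1.png

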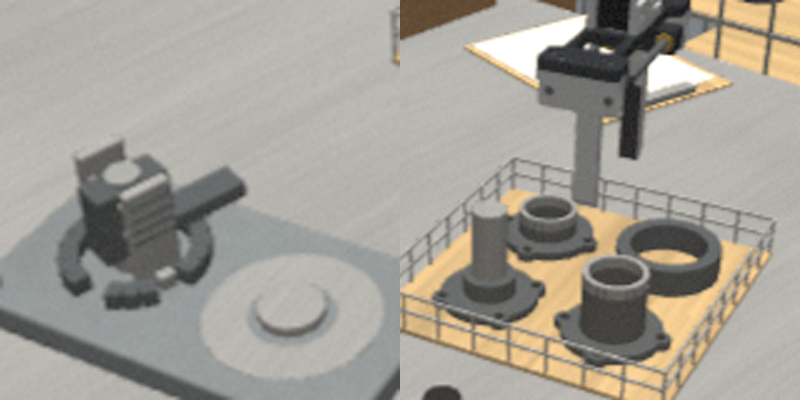

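The clamp is open with its tabs out (scene crop: arm tip at 235,185). The gripper is above the tray, about 14 mm short in x. I'm correcting that and descending.

Emit:
apply_moves --slide '[[14,1.5,0],[0,0,-40],[0,0,-30],[0,0,-30],[0,0,0]]' --turn '[[0,0,0],[0,0,0],[0,0,0],[0,0,0],[0,0,0]]'

```text
time: 10.25
ee_pos: [632.7, 178.9, 156.1]
ee_rot: [3.098, 0.52, -0.008]
force: [0.4, -0.6, 0.2]
grip_width: 1.002
grip_force: 0.0
```

Emit:
apply_moves --slide '[[0,0,-15],[0,0,-15],[0,0,0],[0,0,0],[0,0,0]]' --turn '[[0,0,0],[0,0,0],[0,0,0],[0,0,0],[0,0,0]]'

```text
time: 10.88
ee_pos: [633.7, 179.4, 129.4]
ee_rot: [3.098, 0.52, 0.002]
force: [0.2, -0.6, 0.0]
grip_width: 1.0
grip_force: 0.0
```

```bash
python3 st.py;python3 - <<'E'
from h import *
f=lambda a:cv2.resize(np.clip(a[...,::-1]*1.6,0,255).astype('uint8'),(400,400),interpolation=cv2.INTER_CUBIC)
s=optics.camera("scene");t=optics.camera("top"); cv2.imwrite("pics/h2.png",np.hstack([f(s[120:220,285:385]),f(t[120:230,120:230])]))
E
```

```text
t10.88 [633.7 179.4 129.4] yaw-70.93 z [ 1.4e-03  1.0e-04 -1.0e+00] F [ 0.2 -0.6  0. ] w1.000 gf0.0 [ 0.17  0.53  1.55 -0.    1.06  1.41]
```

View pics/h2.png

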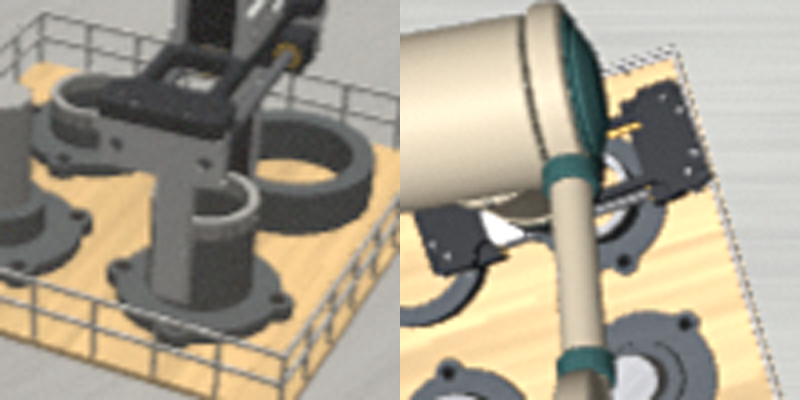

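```bash
python3 - <<'E'
from h import *
c=np.array([633.7,179.4,0]);y=np.array([np.cos(np.radians(-70.93)),np.sin(np.radians(-70.93)),0]);x=np.array([-y[1],y[0],0])
f=lambda P:((proj("scene",P)-[285,120]+.5)*4-.5).round(0)
for z in (32,60): print(z,[f(c+a*y+b*x+[0,0,z]) for a,b in((59.5,-8),(59.5,8),(47,8))])
print("barrel rim",f(np.array([634.8,176.2,75])))
E
```

```text
32 [array([151., 307.]), array([178., 314.]), array([186., 303.])]
60 [array([153., 265.]), array([180., 272.]), array([189., 261.])]
barrel rim [205. 196.]
```

The fingers straddle the barrel, well clear of the neighbours (near finger at 175,250 and rim at 205,196 in the scene crop). I'm shifting by a small correction, then gripping.

Emit:
apply_moves --slide '[[0.5,-1.5,0],[0,0,0],[0,0,0],[0,0,0],[0,0,0]]' --turn '[[0,0,0],[0,0,0],[0,0,0],[0,0,0],[0,0,0]]' --claw -1 --grip_force 35

```text
time: 11.6
ee_pos: [633.8, 177.7, 128.7]
ee_rot: [3.098, 0.52, -0.0]
force: [0.7, -0.3, -0.2]
grip_width: 0.64
grip_force: 35.0
```

Emit:
apply_moves --slide '[[0,0,0],[0,0,0],[0,0,0],[0,0,10],[0,0,15]]' --turn '[[0,0,0],[0,0,0],[0,0,0],[0,0,0],[0,0,0]]'

```text
time: 12.22
ee_pos: [632.7, 177.9, 152.9]
ee_rot: [-3.098, -0.52, 0.006]
force: [0.7, -0.9, -7.0]
grip_width: 0.64
grip_force: 35.0
```

Emit:
apply_moves --slide '[[0,0,35],[0,0,55],[0,0,50],[0,0,0],[0,0,0]]' --turn '[[0,0,0],[0,0,0],[0,0,0],[0,0,0],[0,0,0]]'

```text
time: 12.85
ee_pos: [632.6, 177.7, 292.1]
ee_rot: [3.098, 0.52, -0.005]
force: [-0.6, -1.1, -6.9]
grip_width: 0.642
grip_force: 35.0
```

```bash
python3 st.py
```

```text
t12.85 [632.6 177.7 292.1] yaw-70.94 z [-3.3e-03 -6.0e-04 -1.0e+00] F [-0.6 -1.1 -6.9] w0.642 gf35.0 [0.17 0.41 1.33 0.   1.41 1.41]
```

Emit:
apply_moves --slide '[[0,-35,0],[-1,-55,0],[-1,-55,0],[-1,-55,0],[-1,-55,0]]' --turn '[[0,0,0],[0,0,0],[0,0,0],[0,0,0],[0,0,0]]'

```text
time: 13.48
ee_pos: [628.2, -78.5, 290.0]
ee_rot: [-3.096, -0.52, 0.009]
force: [0.1, 0.3, -6.3]
grip_width: 0.639
grip_force: 35.0
```

Emit:
apply_moves --slide '[[-1,-55,0],[0,-40,0],[0,-17,-30],[0,0,-40],[0,0,-20]]' --turn '[[0,0,0],[0,0,0],[0,0,0],[0,0,0],[0,0,0]]'

```text
time: 14.1
ee_pos: [625.6, -188.5, 197.4]
ee_rot: [-3.092, -0.518, 0.015]
force: [0.4, 0.5, -6.8]
grip_width: 0.641
grip_force: 35.0
```

Emit:
apply_moves --slide '[[0,0,0],[0,0,0],[0,0,0],[0,0,0],[0,0,0]]' --turn '[[0,0,0],[0,0,0],[0,0,0],[0,0,0],[0,0,0]]'

```text
time: 14.72
ee_pos: [628.9, -189.1, 204.4]
ee_rot: [3.097, 0.52, 0.001]
force: [-0.0, 0.1, -6.4]
grip_width: 0.643
grip_force: 35.0
```

```bash
python3 st.py;python3 - <<'E'
from h import *
f=lambda a:cv2.resize(np.clip(a[...,::-1]*1.6,0,255).astype('uint8'),(400,400),interpolation=cv2.INTER_CUBIC)
s=optics.camera("scene");t=optics.camera("top");np.save("pics/s3.npy",s); cv2.imwrite("pics/p1.png",np.hstack([f(s[190:310,150:270]),f(t[110:230,260:380])]))
for n,P in (("seat",[628.2,-190,20]),): print(((proj("scene",np.array(P,float))-[150,190]+.5)*400/120-.5).round(1))
E
```

```text
t14.72 [ 628.9 -189.1  204.4] yaw-70.93 z [ 1.e-03 -5.e-04 -1.e+00] F [-0.   0.1 -6.4] w0.643 gf35.0 [-0.4   0.46  1.47 -0.    1.21  0.84]
[191.1 251. ]
```

View pics/p1.png

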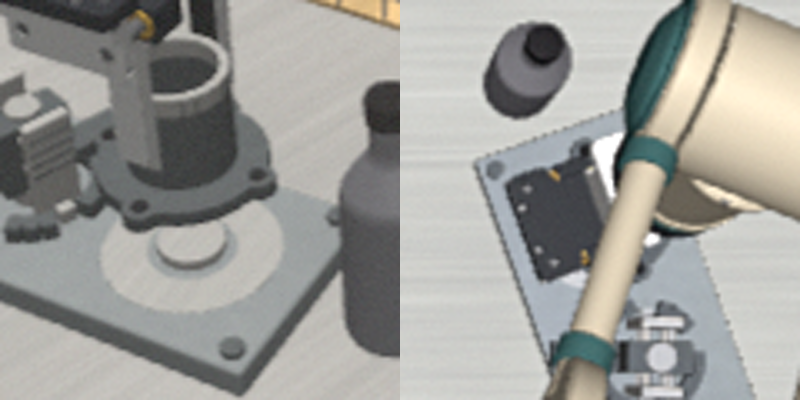

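The housing hangs upright about 60 mm above the boss, with the clamp open beside it and the bottle clear (scene crop: rim about 187,65; boss 191,240). I'm checking its alignment numerically.

```bash
python3 - <<'E'
from h import *
K=4
s=np.load("pics/s3.npy");g=cv2.resize(cv2.cvtColor(s,cv2.COLOR_RGB2GRAY),None,fx=K,fy=K,interpolation=cv2.INTER_CUBIC)
C=np.array([628.9,-189.1,0]);
def ring(r,z,o=C): return np.array([proj("scene",o+[r*np.cos(a),r*np.sin(a),z]) for a in np.linspace(0,2*np.pi,361)])
for r,z in((30,150.4),(30,92),(48,80.4)):
    p=ring(r,z); print(r,z,"u range",p[:,0].min().round(2),p[:,0].max().round(2),"v",p[:,1].min().round(2),p[:,1].max().round(2))
rows=[]
for v in (222,226,230,234): 
    r=g[int((v+.5)*K),200*K:232*K].astype(float); d=np.diff(cv2.GaussianBlur(r[None],(9,1),0)[0]); print(v,"right edge u",(200*K+d[30:].argmax()+30+1)/K-.5, r[[60,90,100,120]])
# flange lowest edge at u
for u in (196,200,204): 
    r=g[240*K:270*K,int((u+.5)*K)].astype(float); d=np.diff(cv2.GaussianBlur(r[None],(9,1),0)[0]); print(u,"bottom v",(240*K+d.argmax()+1)/K-.5)
p=ring(48,80.4)
for u in (196,200,204): q=p[np.abs(p[:,0]-u)<.6]; print(u,q[:,1].max().round(2))
# boss centre now
mk=(g>0).astype('uint8')
E
```

```text
30 150.4 u range 183.94 218.4 v 199.64 220.16
30 92 u range 187.55 220.75 v 225.17 246.37
48 80.4 u range 178.27 231.05 v 224.07 258.22
222 right edge u 221.5 [ 38. 104. 115. 115.]
226 right edge u 219.75 [ 41.  70.  68. 117.]
230 right edge u 229.25 [38. 70. 68. 98.]
234 right edge u 230.5 [38. 71. 69. 72.]
196 bottom v 257.5
200 bottom v 257.5
204 bottom v 257.5
196 257.87
200 258.21
204 258.15
```

The alignment agrees to about 1 mm, so I'm lowering.

Emit:
apply_moves --slide '[[-1,-0.2,-18],[0,0,-18],[0,0,-12],[0,0,-6],[0,0,0]]' --turn '[[0,0,0],[0,0,0],[0,0,0],[0,0,0],[0,0,0]]'

```text
time: 15.45
ee_pos: [627.8, -189.4, 149.5]
ee_rot: [-3.098, -0.52, 0.001]
force: [-0.3, -0.4, -5.8]
grip_width: 0.641
grip_force: 35.0
```

Emit:
apply_moves --slide '[[0,0,-2],[0,0,-1],[0,0,-1],[0,0,0],[0,0,0]]' --turn '[[0,0,0],[0,0,0],[0,0,0],[0,0,0],[0,0,0]]'

```text
time: 16.08
ee_pos: [627.8, -189.4, 145.8]
ee_rot: [3.098, 0.52, 0.0]
force: [0.1, 0.7, -6.8]
grip_width: 0.64
grip_force: 35.0
```

```bash
python3 st.py
```

```text
t16.07 [ 627.8 -189.4  145.8] yaw-70.94 z [ 2.e-04 -1.e-04 -1.e+00] F [ 0.1  0.7 -6.8] w0.640 gf35.0 [-0.4   0.51  1.54 -0.    1.09  0.84]
```

Emit:
apply_moves --slide '[[0,0,-0.7],[0,0,-0.7],[0,0,-0.6],[0,0,0],[0,0,0]]' --turn '[[0,0,0],[0,0,0],[0,0,0],[0,0,0],[0,0,0]]'

```text
time: 16.7
ee_pos: [627.8, -189.4, 143.7]
ee_rot: [3.098, 0.52, -0.0]
force: [-0.6, -0.0, -5.5]
grip_width: 0.64
grip_force: 35.0
```

```bash
python3 st.py
```

```text
t16.70 [ 627.8 -189.4  143.7] yaw-70.94 z [ 0.e+00 -1.e-04 -1.e+00] F [-0.6 -0.  -5.5] w0.640 gf35.0 [-0.4   0.51  1.54 -0.    1.09  0.84]
```

Emit:
apply_moves --slide '[[0,0,-0.5],[0,0,-0.5],[0,0,-0.3],[0,0,0],[0,0,0]]' --turn '[[0,0,0],[0,0,0],[0,0,0],[0,0,0],[0,0,0]]'

```text
time: 17.32
ee_pos: [627.8, -189.4, 143.7]
ee_rot: [3.098, 0.52, 0.001]
force: [-3.4, 0.6, 5.6]
grip_width: 0.638
grip_force: 35.0
```

```bash
python3 st.py
```

```text
t17.32 [ 627.8 -189.4  143.7] yaw-70.94 z [ 7.e-04 -4.e-04 -1.e+00] F [-3.4  0.6  5.6] w0.638 gf35.0 [-0.4   0.51  1.55 -0.    1.09  0.84]
```

It made contact at the expected height, so it is seated. I'm releasing it and lifting clear.

Emit:
apply_moves --slide '[[0,0,0],[0,0,0],[0,0,0],[0,0,0],[0,0,0]]' --turn '[[0,0,0],[0,0,0],[0,0,0],[0,0,0],[0,0,0]]' --claw 1

```text
time: 17.95
ee_pos: [627.8, -189.4, 142.3]
ee_rot: [3.098, 0.52, 0.0]
force: [-0.3, 0.8, -0.8]
grip_width: 0.995
grip_force: 0.0
```

Emit:
apply_moves --slide '[[0,0,10],[0,0,30],[0,0,45],[0,0,25],[0,0,0]]' --turn '[[0,0,0],[0,0,0],[0,0,0],[0,0,0],[0,0,0]]'

```text
time: 18.58
ee_pos: [628.9, -189.8, 255.5]
ee_rot: [3.095, 0.52, 0.008]
force: [0.7, -0.1, -0.4]
grip_width: 1.0
grip_force: 0.0
```

```bash
python3 st.py;python3 - <<'E'
from h import *
f=lambda a:cv2.resize(np.clip(a[...,::-1]*1.6,0,255).astype('uint8'),(400,400),interpolation=cv2.INTER_CUBIC)
s=optics.camera("scene");np.save("pics/s4.npy",s); cv2.imwrite("pics/p2.png",np.hstack([f(s[190:310,130:250]),f(s[130:210,280:360])]))
C=np.array([627.8,-189.4,0])
def ring(r,z,o=C): return np.array([proj("scene",o+[r*np.cos(a),r*np.sin(a),z]) for a in np.linspace(0,2*np.pi,361)])
for nm,C in (("place",C),("seat",np.array([628.2,-190,0]))):
    p=ring(30,90,C);c=proj("scene",C+[0,0,90]);print(nm,"rim c",c.round(2),"u",p[:,0].min().round(2),p[:,0].max().round(2),"v",p[:,1].min().round(2),p[:,1].max().round(2))
K=4;g=cv2.resize(s,None,fx=K,fy=K,interpolation=cv2.INTER_CUBIC).astype(int);gg=g.mean(2)
u0,v0=int(c[0]-22),int(c[1]-18);w=gg[v0*K:(v0+36)*K,u0*K:(u0+44)*K]
m=((w>75)&(w<112)).astype('uint8');n,l,st,cc=cv2.connectedComponentsWithStats(m)
for i in range(1,n):
    if st[i,4]>300:
        cn=max(cv2.findContours((l==i).astype('uint8'),0,1)[0],key=cv2.contourArea);e=cv2.fitEllipse(cv2.convexHull(cn));print(st[i],(np.array(e[0])+.5)/K-.5+[u0,v0],np.array(e[1])/K)
E
```

```text
t18.57 [ 628.9 -189.8  255.5] yaw-70.94 z [ 0.0057 -0.0024 -1.    ] F [ 0.7 -0.1 -0.4] w1.000 gf0.0 [-0.4   0.42  1.4  -0.    1.32  0.84]
place rim c [203.79 236.13] u 187.17 220.32 v 225.83 247.03
seat rim c [203.66 236.38] u 187.04 220.2 v 226.06 247.29
[   0    0  176  144 4491] [203.67537308 251.29869461] [44.20695496 72.19352722]
```

View pics/p2.png

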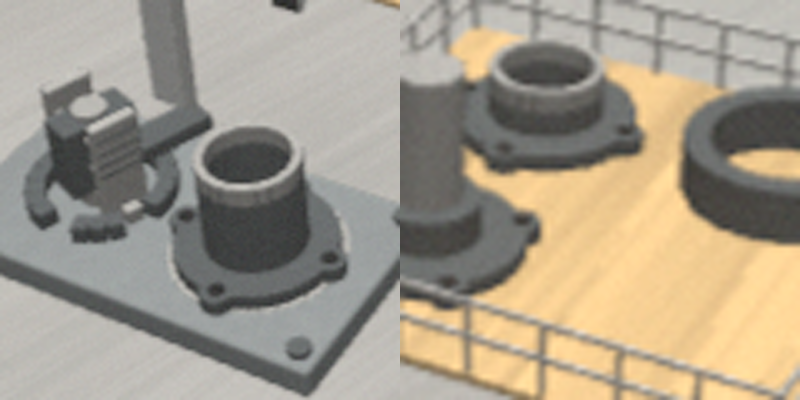

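The housing sits upright and flat on the seat (scene crop: rim 248,162, disc margin visible all round). The arm is open and the other tray parts are undisturbed. I'm going back to the clamp.

Emit:
apply_moves --slide '[[-13,-4,0],[-13,-4,0],[-13,-4,0],[-13,-4,0],[-13,-4,0]]' --turn '[[0,0,8.6],[0,0,8.6],[0,0,8.6],[0,0,8.6],[0,0,8.6]]'

```text
time: 19.25
ee_pos: [561.5, -209.1, 250.3]
ee_rot: [-2.685, -1.624, 0.003]
force: [0.2, -0.4, 0.2]
grip_width: 1.0
grip_force: 0.0
```

Emit:
apply_moves --slide '[[-13,-4,0],[-13,-4,0],[-14,-6,0],[0,0,0],[0,0,0]]' --turn '[[0,0,8.6],[0,0,8.6],[0,0,8.6],[0,0,0],[0,0,0]]'

```text
time: 19.88
ee_pos: [522.9, -223.1, 251.5]
ee_rot: [-2.264, -2.176, -0.0]
force: [0.2, 0.5, -0.7]
grip_width: 1.001
grip_force: 0.0
```

```bash
python3 st.py
```

```text
t19.88 [ 522.9 -223.1  251.5] yaw-2.27 z [-8.e-04  9.e-04 -1.e+00] F [ 0.2  0.5 -0.7] w1.001 gf0.0 [-0.53  0.3   1.6   0.    1.24 -0.49]
```

Next I descend to TCP z = 149, then squeeze.

Emit:
apply_moves --slide '[[0,-0.7,-25],[0,0,-30],[0,0,-30],[0,0,-17],[0,0,0]]' --turn '[[0,0,0],[0,0,0],[0,0,0],[0,0,0],[0,0,0]]'

```text
time: 20.5
ee_pos: [522.5, -223.4, 148.7]
ee_rot: [-2.261, -2.176, 0.001]
force: [0.0, 0.2, -0.6]
grip_width: 1.001
grip_force: 0.0
```

Emit:
apply_moves --slide '[[0,0,0],[0,0,0],[0,0,0],[0,0,0],[0,0,0]]' --turn '[[0,0,0],[0,0,0],[0,0,0],[0,0,0],[0,0,0]]' --claw -1 --grip_force 30

```text
time: 21.12
ee_pos: [522.9, -224.2, 150.9]
ee_rot: [2.262, 2.179, 0.0]
force: [0.1, 0.9, 1.8]
grip_width: 0.504
grip_force: 5.6
```

Emit:
apply_moves --slide '[[0,0,0],[0,0,0],[0,0,0],[0,0,0],[0,0,0]]' --turn '[[0,0,0],[0,0,0],[0,0,0],[0,0,0],[0,0,0]]'

```text
time: 21.75
ee_pos: [522.7, -224.1, 151.1]
ee_rot: [2.262, 2.179, -0.0]
force: [-1.7, -0.1, 4.9]
grip_width: 0.429
grip_force: 30.0
```

```bash
python3 st.py
```

```text
t21.75 [ 522.7 -224.1  151.1] yaw-2.14 z [ 3.e-04 -4.e-04 -1.e+00] F [-1.7 -0.1  4.9] w0.429 gf30.0 [-0.53  0.39  1.74 -0.    1.01 -0.49]
```

Emit:
apply_moves --slide '[[0,0,0],[0,0,0],[0,0,0],[0,0,0],[0,0,0]]' --turn '[[0,0,-3],[0,0,-8],[0,0,-8],[0,0,-8],[0,0,-8]]'

```text
time: 22.38
ee_pos: [522.6, -224.1, 151.1]
ee_rot: [2.816, 1.392, -0.0]
force: [-1.9, 0.5, 5.0]
grip_width: 0.429
grip_force: 30.0
```

Emit:
apply_moves --slide '[[0,0,0],[0,0,0],[0,0,0],[0,0,0],[0,0,0]]' --turn '[[0,0,-8],[0,0,-8],[0,0,-8],[0,0,-6],[0,0,-4]]'

```text
time: 23.0
ee_pos: [522.5, -224.0, 151.1]
ee_rot: [3.1, 0.512, -0.0]
force: [-2.2, 0.3, 6.0]
grip_width: 0.43
grip_force: 30.0
```

Emit:
apply_moves --slide '[[0,0,0],[0,0,0],[0,0,0],[0,0,0],[0,0,0]]' --turn '[[0,0,-0.7],[0,0,0],[0,0,0],[0,0,0],[0,0,0]]'

```text
time: 23.62
ee_pos: [522.6, -224.0, 151.1]
ee_rot: [3.101, 0.499, -0.001]
force: [-1.9, 0.4, 5.8]
grip_width: 0.426
grip_force: 30.1
```

```bash
python3 st.py; python3 -c "
from rig import monitor;print(monitor.read_state()['moment'])"
```

```text
t23.62 [ 522.6 -224.   151.1] yaw-71.74 z [-4.e-04 -5.e-04 -1.e+00] F [-1.9  0.4  5.8] w0.426 gf30.1 [-0.53  0.39  1.74 -0.    1.01  0.73]
[0.16988596 0.44678892 0.4478922 ]
```

The clamp is against its closed stop (moment +0.45 N m). I'm letting go and lifting.

Emit:
apply_moves --slide '[[0,0,0],[0,0,0],[0,0,0],[0,0,0],[0,0,0]]' --turn '[[0,0,0],[0,0,0],[0,0,0],[0,0,0],[0,0,0]]' --claw 1

```text
time: 24.25
ee_pos: [522.8, -224.0, 150.0]
ee_rot: [-3.102, -0.495, 0.0]
force: [0.4, 0.4, -1.1]
grip_width: 0.924
grip_force: 0.0
```

Emit:
apply_moves --slide '[[0,0,0],[0,0,0],[0,0,10],[0,0,30],[0,0,40]]' --turn '[[0,0,0],[0,0,0],[0,0,0],[0,0,0],[0,0,0]]'

```text
time: 24.88
ee_pos: [522.4, -223.8, 231.1]
ee_rot: [-3.101, -0.496, 0.002]
force: [0.5, -0.1, -0.2]
grip_width: 0.997
grip_force: 0.0
```

Emit:
apply_moves --slide '[[0,0,40],[0,0,30],[0,0,0],[0,0,0],[0,0,0]]' --turn '[[0,0,0],[0,0,0],[0,0,0],[0,0,0],[0,0,0]]'

```text
time: 25.5
ee_pos: [522.1, -223.7, 298.8]
ee_rot: [-3.1, -0.495, 0.004]
force: [0.3, 0.4, -1.0]
grip_width: 0.999
grip_force: 0.0
```

```bash
python3 st.py;python3 - <<'E'
from h import *
f=lambda a:cv2.resize(np.clip(a[...,::-1]*1.6,0,255).astype('uint8'),(400,400),interpolation=cv2.INTER_CUBIC)
s=optics.camera("scene"); cv2.imwrite("pics/e1.png",np.hstack([f(s[185:275,140:230]),f(s[120:320,230:430])]))
E
```

```text
t25.50 [ 522.1 -223.7  298.8] yaw-71.84 z [-0.0028  0.0016 -1.    ] F [ 0.3  0.4 -1. ] w0.999 gf0.0 [-0.53  0.27  1.52 -0.    1.35  0.73]
```

View pics/e1.png

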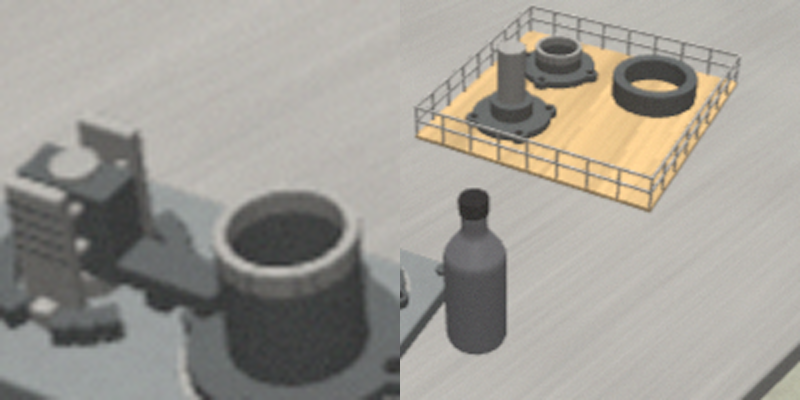

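The arm is closed over the flange (tip at 200,290), the tabs have sprung out (45,240 and 115,160), and the housing is upright. The bottle and the three tray parts are in place.

```bash
python3 -c "
from rig import ticket;print(ticket.finish_job())"
```

```text
the job is handed in; nothing more can be done
None
```

The housing is clamped on the seat with the tabs out, nothing else looks disturbed in the last picture, and I handed the job in at about 25.5 s; no verdict was returned.

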